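Load the carousel into the roll-top sample changer

ROBOT

A 6-joint arm with a two-finger parallel gripper is mounted at the origin on a cart in front of the work surface, level with it; the furniture and walls round the work are solid. World frame = base frame: x ahead of the robot, y to its left, z up, the work surface at z = 0. Lengths are in m, angles in rad, forces in N, time in s.
With the tool pointing down it reaches from about 0.375 to 0.975 m from the base axis. Payload 3.8 kg.
Tool frame: the origin (TCP) lies midway between the tips of the shut fingers; the grasp point (between the pads) lies 19 mm behind it; z points along the fingers, y is the direction in which the jaws open and shut (so a half turn about z gives the same grasp; the last joint's range is limited). The gripper opens to 85 mm and grips with 20 to 120 N. Pads are 22 mm wide; open, the fingers measure 114 mm over their backs; the gripper's body (76 mm by 85 mm) begins 54 mm behind the grasp point. The pads swing forward as they close: fully open they stand 13 mm farther back than shut.
Start: joints at [1.234, 0.264, 1.604, -0, 1.274, -0.037], TCP at [0.199, 0.645, 0.209] pointing down, gripper open.
Joint ranges: [-2.63, 2.63], [-0.94, 2.18], [0.31, 2.57], [-1.31, 4.45], [0, 2.66], [-2.55, 2.55]. Speed limits (rad/s): [2.57, 2.57, 3.14, 3.14, 3.14, 3.14].

INTERFACE

Orientations are given as a rotation vector (axis times angle).
In Python, from workcell import bot gives the robot as it stands.
- The arm moves only by the shell command python3 -m inch 'ROWS' [FORCE]. ROWS is JSON, a list of rows, each an object of numbers: "dx", "dy", "dz": the shift along the tool's x, y, z in m; "ax", "ay", "az": the turn, a rotation vector about the tool's x, y, z in degrees; "fingers": the opening, from -1 (shut) to 1 (fully open). A call has 1 to 20 rows; each row is the pose to reach, as a shift and turn from the pose measured when the call began, along the tool's axes at that moment; what a row does not reach only later rows make up. A row lasts 1/8 s, in which the tool goes at most 62.5 mm and 10.7 degrees, less where a joint would pass 70% of its speed; a pose out of reach is approached as far as the arm can. A call with a gripper value outside its range is refused whole. The fingers move at their own pace and stop on an object; FORCE is the grip in N (left out, the last holds). Time passes only in rows, so rows that repeat a pose let the fingers close. It gives the time, the measured TCP pose, the force and the opening at its end, in the units of the state.
- bot.read_state(): the state, without advancing time (a new reading comes with each control period).
- bot.read_camera(name): name is "scene" or "top"; returns (picture, depth): 400x640x3 uint8, blue, green, red; 400x640 float32, m along the optical axis (not along the pixel's ray), 0 where there is no reading.
- bot.get_calibration(name): a dict with "intrinsics" (3x3 intrinsics, pixels), "distortion" ([k1, k2, p1, p2, k3] as OpenCV has them; the pictures are not rectified), "view" (4x4, takes a point from world to camera coordinates). Camera axes: x right, y down, z forward; pixel columns grow to the right and rows downward; lengths in m; the calibration is good to about 2 mm. A picture is of the moment at which its call begins. get_calibration takes no time and is no camera call.
- bot.finish_job(): hands the job in, once; it reports no verdict.
Trained networks look in the newest picture that a camera, given by its name, has taken for a name from the list of things; names that differ only in an ending like _2 or _b are one class to them, and where a whole thing is asked for, a point or a joint stands for the part that bears it (a point fixed in the world has none). Each returns a list of dicts, best first, with "p" (0 to 1); they miss things now and then, are a little off and sometimes report something else, mostly with a low value. They report only what shows in the picture. A call takes as long as a camera call.
- bot.masks_of(camera, thing): "region" (400x640 bool, what is visible of it) and "box" ([left, top, right, bottom] in pixels, round what is visible of it).
The state is a dict: "time": time; "q": joint angles; "joint_vel": joint speeds; "joint_torque": joint torques, N m; "tool_pos": TCP position; "tcp_rot": TCP orientation; "wrist_force": force on the tool from outside, world axes, zero at the start; "torque": the same for the moment, N m; "width": opening from 0.0 (shut) to 1.0 (fully open).
Only numpy, scipy, OpenCV 4.12 (cv2) and the standard library are available. Lean on these libraries where they do the work, as an engineer would, in place of code of your own. Each camera call takes 0.05 s, during which the arm holds its last target. There are 200 camera calls.

TASK

Open the sample changer: take its slatted roller shutter by the black finger tab, raise it and roll it right back over the top until it stays open by itself. Then set the blue vial carousel on the changer's turntable: lower it gently over the centre shaft and turn it until it drops over the drive pin and lies flat on the hub, and let go. Leave the shutter open and do not tip the carousel or disturb the beaker, the small vial and the timer standing around.

Things in the scene. Friction and masses are not known exactly. Their poses are not given: they have to be found in the camera images.
- changer: Sample changer: light grey bench instrument, arch-shaped cheeks, 150 mm wide (y), 280 deep (x), 189 high, fixed. Front apron (74 mm high, small dark display) faces the robot; above it a shutter of aluminium slats closes the arch. 130 mm wide inside, inner back wall at x = 124 mm. Origin: table height, middle of the front; x points back from the robot, y left, z up. Tall cabinet on its right.
- tab (a point): Centre of the black finger tab on the dark lead rail, the shutter's lowest bar. Tab: 36 mm wide (y), stands out 22 mm from the rail, 8 mm thick, 47 mm free at each end: pinch it across the 36 mm. When shut it points forward, 16 degrees up. The shutter leans back above it: lean the gripper 20 to 40 degrees toward the robot to clear it. The rail's face is 10 mm inside this point, the slats' 11 mm.
- arch_axis (a point): Axis of the half-circle side tracks: level, along the changer's y, 130 mm behind its front, 50 mm up; axes as the changer's. The slats run round it at 130 mm radius, the tab's centre at 144.6 mm: when shut it lies 14 degrees above the level line from here to the front, fully open 99 degrees (past the top, 153 mm behind the front, 193 mm up). A fixed hood begins 161 mm behind the front.
- shutter (a joint): Angle in rad that the slats have run round the arch axis, up and back: 0 shut, 1.48 fully open against the rear stop. May start raised by up to 0.3. The tab turns with it (by 85 degrees), so it must pivot in the grip or be taken anew. Raising takes about 6 N at the tab at first; part-way friction just holds it, past about 1.2 the weight of the slats behind takes it to the stop and keeps it there.
- seat (a point): On the turntable axis at the top of its hub (60 mm disc, 42 mm above the table, 65 mm behind the changer's front); axes as the changer's. On the hub: a shaft 10 mm diameter, 30 mm high, cone tip, and a drive pin 6 mm diameter, 9.5 mm high, 22 mm off axis. Pin direction unknown: within 25 degrees either side of the changer's front (-x). Hub resists turning (0.35 N m).
- carousel: Vial carousel, loose, stands left or right of the changer: two blue round plates of 88 mm diameter with five small vials (tops 42 mm up) and a central knob, 95 mm high, 0.2 to 0.35 kg. Origin at its underside, z up. Underside: central bore 13 mm wide, 36 mm deep; one 10 mm hole for the drive pin, 22 mm off axis on the -x side (yellow marks on top show that side).
- carousel_knob (a point): Centre of the carousel's black fluted knob (upright, 26 mm diameter, 32 mm high), where it is held; 82 mm above its underside, axes as the carousel's. Seated on the hub it is 82 mm above seat; resting on the drive pin it is 9.5 mm higher.
- beaker: Empty low beaker, 64 mm diameter, 83 mm high, a bystander on the worktop; origin at its underside.
- sample_vial: Small vial with a black cap, 24 mm diameter, 51 mm high, a bystander left of the changer; origin at its underside.
- timer: Grey bench timer, 24x62x60 mm, a bystander; origin at its underside.

How it is judged:
On the way:
1. the shutter is rolled right back and stays open with the gripper off it (value of joint shutter above 1.4 rad and contact force between the fingers and changer below 0.3 N), for 0.3 s.
At the end, for the whole second after the job is handed in: The shutter is open (more than 1.4 of its 1.48 rad), the carousel lies flat on the hub with the drive pin in its hole (its knob point at most 85.5 mm above the seat, within 6 mm of the shaft's axis, tilted less than 0.05 rad), at rest and released (value of joint shutter above 1.4 rad and z of carousel_knob in the frame of seat below 0.0855 m and horizontal distance between carousel_knob and seat below 0.006 m and angle between carousel_knob's own z axis and vertical below 0.05 rad and contact force between carousel and changer above 0.5 N and linear speed of carousel below 0.02 m/s); the robot touches nothing.
It fails at once if the carousel is tipped over (more than 0.6 rad) (angle between carousel_knob's own z axis and vertical above 0.6 rad).
It fails at once if the carousel is dropped onto the turntable (it falls there faster than 0.7 m/s) (linear speed of carousel above 0.7 m/s and horizontal distance between carousel_knob and seat below 0.03 m).
It fails at once if the beaker, the small vial or the timer is pushed by more than 30 mm (distance of any of beaker, sample_vial, timer from where it was at the start of the episode above 0.03 m).
It also fails if it takes over 72 s, if anything falls off the work surface, if the arm or the gripper's body presses on something with over 40 N, if the wrist force passes 120 N, or if a joint passes its speed limit or range.

## Working session

There is one attempt and no reset: what is moved stays moved. The work goes in short steps, Python scripts to look and compute and a shell command to move; the robot and the scene stay as the last step left them, time stands still between calls to the robot, and variables do not carry over. Pictures are saved under pics/ and viewed, about 8 in all and at most 12, crops included, and the job is handed in when it is done.

```bash
ls; mkdir -p pics
cat > h.py <<'E'
import numpy as np, cv2
from scipy.spatial.transform import Rotation as R
from workcell import bot
def pts(cam, depth, mask):
    c=bot.get_calibration(cam); K=np.array(c["intrinsics"]); D=np.array(c["distortion"]); V=np.array(c["view"])
    v,u=np.nonzero(mask&(depth>0)); z=depth[v,u]
    n=cv2.undistortPoints(np.stack([u,v],1).astype(np.float64)[:,None],K,D)[:,0]
    P=np.c_[n*z[:,None],z]
    return (P-V[:3,3])@V[:3,:3], np.stack([u,v],1)
def proj(cam,X):
    c=bot.get_calibration(cam); V=np.array(c["view"])
    return cv2.projectPoints(np.atleast_2d(X).astype(float),cv2.Rodrigues(V[:3,:3])[0],V[:3,3],np.array(c["intrinsics"]),np.array(c["distortion"]))[0][:,0]
def rows_to(pos,Rt):
    """shift (mm) and turn (deg rotvec) in current tool axes"""
    s=bot.read_state(); R0=R.from_rotvec(s["tcp_rot"])
    return np.round(R0.inv().apply(np.array(pos)-s["tool_pos"]),4), np.round(np.degrees((R0.inv()*Rt).as_rotvec()),2)
E
python3 - <<'E'
from h import *
s=bot.read_state(); print(s)
ims=[]
for c in("scene","top"):
    im,d=bot.read_camera(c); np.savez(f"pics/{c}.npz",im=im,d=d); cv2.imwrite(f"pics/{c}1.png",im)
    print(c,-np.array(bot.get_calibration(c)["view"])[:3,:3].T@np.array(bot.get_calibration(c)["view"])[:3,3])
    for t in("changer","tab","shutter","carousel","carousel_knob","beaker","sample_vial","timer"):
        for m in bot.masks_of(c,t)[:1]:
            P,_=pts(c,d,m["region"])
            if len(P): print(t,round(m["p"],2),m["box"],np.median(P,0).round(3),np.percentile(P,2,axis=0).round(3),np.percentile(P,98,axis=0).round(3))
E
```

```text
pics
{'time': 0.0, 'q': array([ 1.23412540e+00,  2.64775696e-01,  1.60540073e+00,  1.03423586e-05,
        1.27368201e+00, -3.69192586e-02]), 'joint_vel': array([-4.48834695e-04,  4.43116638e-05,  2.61034461e-04, -2.62470152e-04,
        4.32794908e-04,  4.30132789e-04]), 'joint_torque': array([-1.28837371e-03, -5.15119600e+01, -3.67314398e+01, -4.69263796e-04,
        1.31767098e-02, -3.57727254e-05]), 'tool_pos': array([0.19906599, 0.64415349, 0.20793245]), 'tcp_rot': array([-0.46902819, -3.10594592,  0.00349381]), 'wrist_force': array([0.44601399, 1.24450514, 0.19004551]), 'torque': array([ 0.04434536, -0.00271563,  0.04933995]), 'width': 1.0004756849841698}
scene [ 0.08159921 -0.68306451  0.56169872]
changer 0.79 [297.3, 147.6, 355.9, 253.5] [0.565 0.022 0.119] [ 0.529 -0.056  0.026] [0.662 0.093 0.184]
tab 0.83 [306.6, 153.0, 355.1, 218.2] [0.58  0.027 0.15 ] [ 0.531 -0.034  0.106] [0.662 0.082 0.183]
shutter 0.94 [307.9, 154.1, 356.1, 217.1] [0.58  0.027 0.15 ] [ 0.53  -0.033  0.107] [0.661 0.082 0.183]
carousel 0.92 [321.1, 264.9, 364.7, 328.2] [ 0.447 -0.207  0.028] [ 0.412 -
[... 537 characters left out ...]
.8] [0.632 0.026 0.169] [ 0.53  -0.047  0.033] [0.776 0.098 0.186]
tab 0.9 [297.6, 123.4, 356.7, 210.8] [0.613 0.025 0.171] [ 0.536 -0.033  0.109] [0.696 0.082 0.183]
shutter 0.79 [293.8, 120.9, 356.2, 208.7] [0.614 0.025 0.171] [ 0.536 -0.033  0.109] [0.696 0.083 0.184]
carousel 0.9 [405.3, 224.6, 441.8, 263.9] [ 0.452 -0.19   0.028] [ 0.415 -0.235  0.005] [ 0.494 -0.155  0.096]
carousel_knob 0.87 [405.9, 225.6, 440.2, 263.4] [ 0.451 -0.19   0.028] [ 0.414 -0.235  0.004] [ 0.494 -0.155  0.096]
beaker 0.57 [224.1, 223.0, 257.7, 251.9] [0.477 0.225 0.03 ] [0.445 0.191 0.003] [0.505 0.25  0.082]
timer 0.79 [186.4, 197.9, 211.7, 218.7] [0.549 0.323 0.055] [0.528 0.3   0.012] [0.573 0.348 0.061]
```

```bash
python3 -c "
import cv2,numpy as np
a=cv2.imread('pics/scene1.png');b=cv2.imread('pics/top1.png');cv2.imwrite('pics/both1.png',cv2.resize(np.vstack([a,b]),(480,600)))"
```

```text
(no output)
```

View pics/scene1.png

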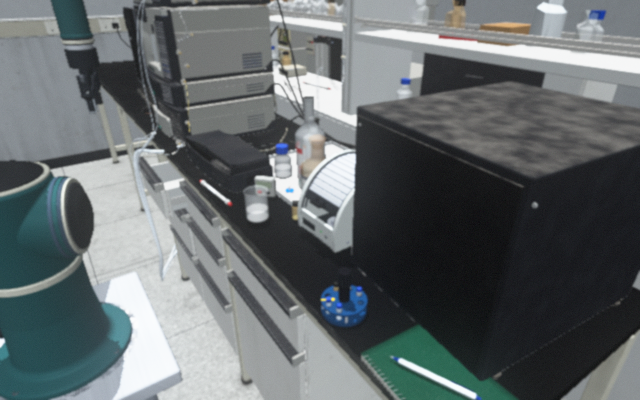

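View pics/top1.png

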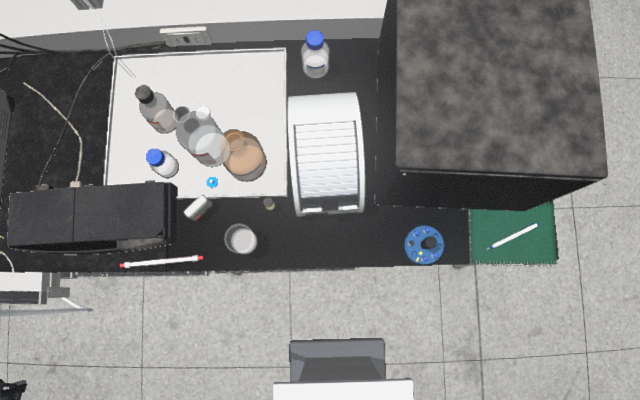

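Top view: changer at px (290–365, 90–215), slightly yawed; tab at the front near (328,212). The carousel is right of it at (424,244), with the beaker at (240,238), timer at (198,207) and vial at (270,203) on the left. Next I'll fit the changer pose and look closer.

Run:
```python
from h import *
from scipy.optimize import least_squares
tiles=[]
A=[];F=[]
for c in("top","scene"):
    f=np.load(f"pics/{c}.npz"); im,d=f["im"],f["d"]
    P,uv=pts(c,d,d>0)
    box=(P[:,0]>.5)&(P[:,0]<.85)&(P[:,1]>-.065)&(P[:,1]<.125)
    if c=="top": A.append(P[box&(P[:,2]>.10)&(P[:,2]<.195)])
    F.append(P[box&(P[:,2]>.015)&(P[:,2]<.065)&(P[:,0]<.6)&(P[:,1]>-.03)&(P[:,1]<.075)])
    x=(285,85,375,225) if c=="top" else (290,140,365,255)
    tiles.append(cv2.resize(im[x[1]:x[3],x[0]:x[2]],(390,590),interpolation=cv2.INTER_CUBIC))
cv2.imwrite("pics/crop2.png",np.hstack(tiles))
P=A[0]; print(len(P))
# cylinder: points on slats r~130..; fit x position/yaw of the axis (z=.05)
def lines(side):
    r=[]
    for xx in np.arange(.56,.74,.015):
        q=P[(abs(P[:,0]-xx)<.008)&(P[:,2]>.1)]
        if len(q)>5: r.append((xx,q[:,1].max() if side>0 else q[:,1].min()))
    return np.array(r)
for s in(1,-1):
    l=lines(s); k=np.polyfit(l[:,0],l[:,1],1); print("side",s,k, l[:,1].round(3))
for f in F:
    if len(f)>20:
        k=np.polyfit(f[:,1],f[:,0],1); r=f[:,0]-np.polyval(k,f[:,1]); f=f[abs(r)<.006]; k=np.polyfit(f[:,1],f[:,0],1)
        print("front x = %.4f*y+%.4f"%tuple(k),len(f),"z",f[:,2].min(),f[:,2].max(), "yaw",-np.degrees(np.arctan(k[0])))
def res(p):
    x0,y0,th=p[:3]; dx=(P[:,0]-x0)*np.cos(th)+(P[:,1]-y0)*np.sin(th); dy=-(P[:,0]-x0)*np.sin(th)+(P[:,1]-y0)*np.cos(th)
    m=abs(dy)<.05
    return np.where(m,np.hypot(dx-.13,P[:,2]-.05)-.131,0)
for th in(-.1,-.05,0,.05,.1):
    o=least_squares(lambda x:res([x[0],.025,th]),[.53],loss="soft_l1",f_scale=.003); print(th,o.x,o.cost)
```

```text
8054
side 1 [0.04040649 0.07450521] [0.098 0.097 0.098 0.099 0.099 0.1   0.1   0.102 0.102 0.102 0.102 0.105]
side -1 [ 0.0386704  -0.07404703] [-0.053 -0.052 -0.05  -0.05  -0.05  -0.05  -0.049 -0.049 -0.048 -0.047
 -0.047 -0.046]
front x = -0.0393*y+0.5464 7 z 0.03230430179368883 0.03512134083513614 yaw 2.249915755531167
front x = -0.0260*y+0.5337 154 z 0.022797277788868094 0.06479178814122774 yaw 1.4910667699112778
-0.1 [0.5376876] 0.041845038801298015
-0.05 [0.53697489] 0.03719138718211657
0 [0.53648094] 0.034015874376607046
0.05 [0.53637552] 0.0333169254770918
0.1 [0.53666114] 0.03495115283399781
```

View pics/crop2.png

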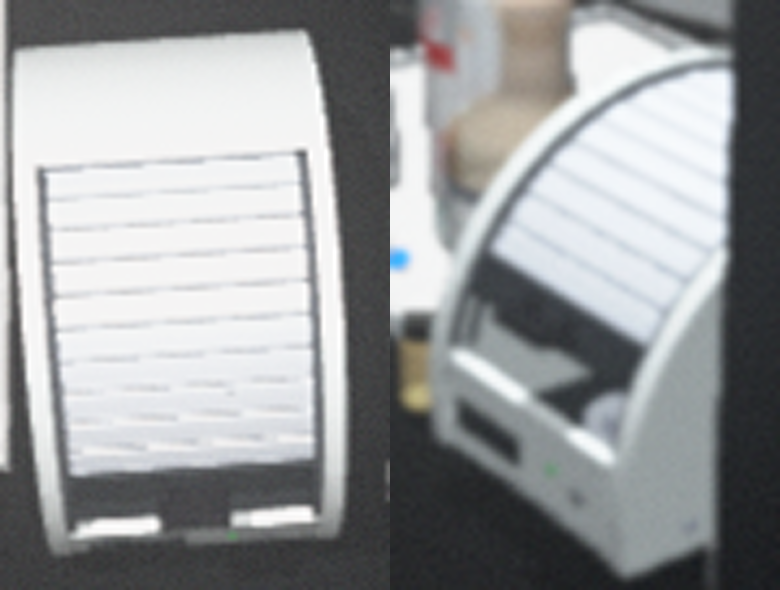

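Run:
```python
from h import *
from scipy.optimize import least_squares
th=.04
for c in("top","scene"):
    f=np.load(f"pics/{c}.npz"); im,d=f["im"],f["d"]; P,uv=pts(c,d,d>0)
    def loc(x0,y0=.0214):
        return (P[:,0]-x0)*np.cos(th)+(P[:,1]-y0)*np.sin(th), -(P[:,0]-x0)*np.sin(th)+(P[:,1]-y0)*np.cos(th)
    dx,dy=loc(.535); z=P[:,2]; ang=np.degrees(np.arctan2(z-.05,.13-dx)); rr=np.hypot(.13-dx,z-.05)
    m=(abs(dy)<.055)&(rr>.12)&(rr<.17)&(ang>40)&(ang<100)
    o=least_squares(lambda p:np.hypot(P[m,0]*np.cos(th)-p[0]-.13+(P[m,1]-.0214)*np.sin(th),P[m,2]-.05-p[1])-.1336,[.535,0],loss="soft_l1",f_scale=.002)
    print(c,m.sum(),"x0,dz",o.x/np.array([np.cos(th),1]))
    for lo in range(5,45,3):
        k=(ang>=lo)&(ang<lo+3)&(rr>.115)&(rr<.165)
        for nm,kk in(("mid",abs(dy)<.016),("edge",(abs(dy)>.025)&(abs(dy)<.055))):
            q=k&kk
            if q.sum(): print(lo,nm,q.sum(),"r",np.percentile(rr[q],[5,50,95]).round(3),"bgr",np.median(im[uv[q,1],uv[q,0]],0), end=" | ")
        print()
```

```text
top 3350 x0,dz [ 0.53637353 -0.00202594]
5 mid 8 r [0.134 0.135 0.136] bgr [120.5 122.  118. ] | 5 edge 12 r [0.131 0.135 0.135] bgr [127.5 127.  126.5] | 
8 mid 4 r [0.135 0.135 0.136] bgr [97.5 98.  95.5] | 8 edge 87 r [0.128 0.133 0.136] bgr [234. 236. 237.] | 
11 edge 8 r [0.13  0.131 0.133] bgr [239.5 240.5 241. ] | 


20 edge 4 r [0.13  0.131 0.132] bgr [83.  81.  77.5] | 
23 mid 25 r [0.133 0.154 0.155] bgr [81. 79. 80.] | 23 edge 47 r [0.131 0.133 0.134] bgr [78. 77. 75.] | 
26 mid 141 r [0.132 0.143 0.155] bgr [76. 73. 73.] | 26 edge 54 r [0.131 0.133 0.134] bgr [77. 75. 73.] | 
29 mid 42 r [0.128 0.133 0.139] bgr [81. 78. 77.] | 29 edge 69 r [0.13  0.132 0.134] bgr [80. 78. 76.] | 
32 mid 35 r [0.13  0.132 0.134] bgr [182. 175. 173.] | 32 edge 68 r [0.129 0.131 0.134] bgr [178.  173.5 169.5] | 
35 mid 38 r [0.13  0.132 0.133] bgr [217. 212. 209.] | 35 edge 67 r [0.129 0.132 0.133] bgr [216. 211. 207.] | 
38 mid 40 r [0.129 0.131 0.133] bgr [228.5 227.  227. ] | 38 edge 74 r [0.129 0.131 0.133] bgr [227.  224.5 224.5] | 
41 mid 38 r [0.129 0.131 0.133] bgr [226. 221. 219.] |
[... 751 characters left out ...]
1 0.133] bgr [66.5 63.  59. ] | 
29 mid 31 r [0.13  0.133 0.141] bgr [67. 62. 60.] | 29 edge 52 r [0.13  0.132 0.133] bgr [70. 65. 62.] | 
32 mid 29 r [0.128 0.13  0.133] bgr [159. 150. 143.] | 32 edge 56 r [0.129 0.131 0.134] bgr [163. 153. 147.] | 
35 mid 28 r [0.129 0.131 0.133] bgr [234. 228. 221.] | 35 edge 55 r [0.129 0.131 0.132] bgr [233. 227. 219.] | 
38 mid 29 r [0.128 0.131 0.133] bgr [234. 228. 221.] | 38 edge 51 r [0.129 0.131 0.133] bgr [234. 227. 221.] | 
41 mid 28 r [0.129 0.131 0.133] bgr [239. 234. 229.] | 41 edge 54 r [0.129 0.131 0.133] bgr [237.5 231.  226.5] | 
44 mid 29 r [0.13  0.132 0.133] bgr [241. 236. 231.] | 44 edge 55 r [0.129 0.132 0.134] bgr [241. 235. 230.] |
```

```bash
cat >> h.py <<'E'
x0,y0,th=.536,.0215,.04
CH=R.from_euler('z',th)
def w(p): return CH.apply(p)+[x0,y0,0]
def ori(L,yaw=0):
    L=np.radians(L); M=np.array([[-np.cos(L),0,np.sin(L)],[0,1,0],[-np.sin(L),0,-np.cos(L)]])
    return R.from_euler('z',th+yaw)*R.from_matrix(M)
def arc(a,r): a=np.radians(a); return w([.13-r*np.cos(a),0,.05+r*np.sin(a)])
E
python3 - <<'E'
from h import *
f=np.load("pics/top.npz");P,_=pts("top",f["d"],f["d"]>0)
q=P[(P[:,2]>.1)&(P[:,1]<-.065)&(P[:,0]>.4)&(P[:,1]>-.3)]
print("cab left",[ (xx,q[abs(q[:,0]-xx)<.02][:,1].max().round(3)) for xx in(.6,.65,.7,.8) if (abs(q[:,0]-xx)<.02).any()],"xmin",np.percentile(q[:,0],1), "z",np.percentile(q[:,2],[5,50,95]))
t=arc(26,.143); o=ori(35); zt=o.apply([0,0,1])
print(t)
for p in([.30,.35,.27],t-.09*zt+[0,0,.02],t-.09*zt,t): print(p,*rows_to(p,o))
E
```

```text
cab left [(0.6, np.float64(-0.087)), (0.65, np.float64(-0.091)), (0.7, np.float64(-0.094)), (0.8, np.float64(-0.101))] xmin 0.5363473832502299 z [0.17130935 0.3586733  0.36115107]
[0.53747127 0.02155888 0.11268707]
[0.3, 0.35, 0.27] [-0.1832 -0.252  -0.0607] [ -5.94 -34.66 -18.86]
[0.48589069 0.01949456 0.20641076] [-0.4584 -0.5129  0.0029] [ -5.94 -34.66 -18.86]
[0.48589069 0.01949456 0.18641076] [-0.4584 -0.5129  0.0229] [ -5.94 -34.66 -18.86]
[0.53747127 0.02155888 0.11268707] [-0.5071 -0.4957  0.0966] [ -5.94 -34.66 -18.86]
```

```bash
python3 -m inch '[{"dx":-0.18,"dy":-0.25,"dz":-0.06,"ax":-5.9,"ay":-34.7,"az":-18.9,"fingers":1},{"dx":-0.18,"dy":-0.25,"dz":-0.06,"ax":-5.9,"ay":-34.7,"az":-18.9,"fingers":1},{"dx":-0.18,"dy":-0.25,"dz":-0.06,"ax":-5.9,"ay":-34.7,"az":-18.9,"fingers":1},{"dx":-0.18,"dy":-0.25,"dz":-0.06,"ax":-5.9,"ay":-34.7,"az":-18.9,"fingers":1},{"dx":-0.18,"dy":-0.25,"dz":-0.06,"ax":-5.9,"ay":-34.7,"az":-18.9,"fingers":1},{"dx":-0.18,"dy":-0.25,"dz":-0.06,"ax":-5.9,"ay":-34.7,"az":-18.9,"fingers":1},{"dx":-0.458,"dy":-0.513,"dz":0.003,"ax":-5.9,"ay":-34.7,"az":-18.9,"fingers":1},{"dx":-0.458,"dy":-0.513,"dz":0.003,"ax":-5.9,"ay":-34.7,"az":-18.9,"fingers":1},{"dx":-0.458,"dy":-0.513,"dz":0.003,"ax":-5.9,"ay":-34.7,"az":-18.9,"fingers":1},{"dx":-0.458,"dy":-0.513,"dz":0.003,"ax":-5.9,"ay":-34.7,"az":-18.9,"fingers":1},{"dx":-0.458,"dy":-0.513,"dz":0.003,"ax":-5.9,"ay":-34.7,"az":-18.9,"fingers":1},{"dx":-0.458,"dy":-0.513,"dz":0.003,"ax":-5.9,"ay":-34.7,"az":-18.9,"fingers":1},{"dx":-0.458,"dy":-0.513,"dz":0.003,"ax":-5.9,"ay":-34.7,"az":-18.9,"fingers":1},{"dx":-0.458,"dy":-0.513,"dz":0.003,"ax":-5.9,"ay":-34.7,"az":-18.9,"fingers":1}]' 30
python3 - <<'E'
from h import *
im,d=bot.read_camera("scene"); cv2.imwrite("pics/s3.png",im[40:280,180:500])
t=arc(26,.143); o=ori(35); zt=o.apply([0,0,1])
s=bot.read_state();print(s["q"].round(2))
for p in(t-.09*zt,t): print(p,*rows_to(p,o))
E
```

```text
time: 2.65
tool_pos: [0.4863, 0.0162, 0.2059]
tcp_rot: [-0.042, 2.531, 0.013]
wrist_force: [-0.7, -0.2, -0.4]
width: 1.003
[-0.05 -0.54  2.44  0.09  0.64 -1.71]
[0.48589069 0.01949456 0.18641076] [0.0111 0.0017 0.0161] [-0.15 -0.06 -0.2 ]
[0.53747127 0.02155888 0.11268707] [0.011  0.002  0.1061] [-0.15 -0.06 -0.2 ]
```

```bash
python3 -m inch '[{"dx":0.011,"dy":0.002,"dz":0.03,"fingers":1},{"dx":0.011,"dy":0.002,"dz":0.07,"fingers":1},{"dx":0.011,"dy":0.002,"dz":0.095,"fingers":1},{"dx":0.011,"dy":0.002,"dz":0.106,"fingers":1},{"dx":0.011,"dy":0.002,"dz":0.106,"fingers":-1},{"dx":0.011,"dy":0.002,"dz":0.106,"fingers":-1},{"dx":0.011,"dy":0.002,"dz":0.106,"fingers":-1},{"dx":0.011,"dy":0.002,"dz":0.106,"fingers":-1},{"dx":0.011,"dy":0.002,"dz":0.106,"fingers":-1},{"dx":0.011,"dy":0.002,"dz":0.106,"fingers":-1}]' 30
python3 - <<'E'
from h import *
im,d=bot.read_camera("scene"); im2,_=bot.read_camera("top")
cv2.imwrite("pics/s4.png",np.hstack([cv2.resize(im[110:230,260:380],(400,400)),cv2.resize(im2[120:260,270:410],(400,400))]))
s=bot.read_state(); Rr=R.from_rotvec(s["tcp_rot"])
# arc path
L={26:35,36:32,46:29,56:25,66:20,76:14,86:7,94:0}
for a in(31,36,41,46,51,56,61,66,71,76,81,86,91,95):
    l=np.interp(a,list(L),list(L.values())); print(a,*rows_to(arc(a,.143+.002*(a>60)),ori(l)))
E
```

```text
31 [-0.0002 -0.0006  0.1009] [-0.01  1.49  0.05]
36 [-0.0118 -0.0006  0.0963] [-0.01  2.99  0.05]
41 [-0.0238 -0.0006  0.0928] [-0.01  4.49  0.05]
46 [-0.036  -0.0006  0.0903] [-0.01  5.99  0.05]
51 [-0.0484 -0.0006  0.0889] [-0.01  7.99  0.05]
56 [-0.0609 -0.0006  0.0886] [-0.01  9.99  0.05]
61 [-0.0735 -0.0006  0.0873] [-1.000e-02  1.249e+01  5.000e-02]
66 [-0.086  -0.0006  0.0892] [-1.000e-02  1.499e+01  5.000e-02]
71 [-0.0983 -0.0006  0.0921] [-1.000e-02  1.799e+01  5.000e-02]
76 [-0.1103 -0.0007  0.0962] [-2.000e-02  2.099e+01  5.000e-02]
81 [-0.1219 -0.0007  0.1012] [-2.000e-02  2.449e+01  5.000e-02]
86 [-0.1331 -0.0007  0.1072] [-2.000e-02  2.799e+01  5.000e-02]
91 [-0.1436 -0.0007  0.1142] [-2.000e-02  3.237e+01  5.000e-02]
95 [-0.1516 -0.0007  0.1204] [-2.000e-02  3.499e+01  5.000e-02]invalid input at $[0]: expected keys dx, dy, dz, ax, ay, az, fingers
```

View pics/s4.png

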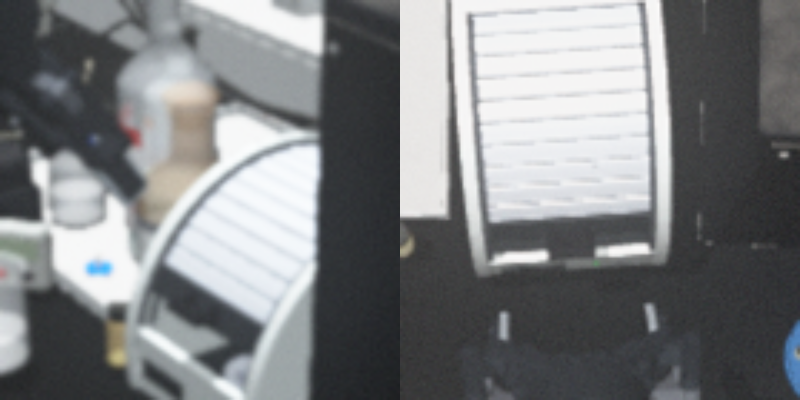

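The move was refused because every row needs all keys. The picture shows the jaws still in front of the changer, centred on the tab.

```bash
python3 -m inch '[{"dx":0.011,"dy":0,"dz":0.03,"ax":0,"ay":0,"az":0,"fingers":1},{"dx":0.011,"dy":0,"dz":0.07,"ax":0,"ay":0,"az":0,"fingers":1},{"dx":0.011,"dy":0,"dz":0.095,"ax":0,"ay":0,"az":0,"fingers":1},{"dx":0.011,"dy":0,"dz":0.106,"ax":0,"ay":0,"az":0,"fingers":1},{"dx":0.011,"dy":0,"dz":0.106,"ax":0,"ay":0,"az":0,"fingers":-1},{"dx":0.011,"dy":0,"dz":0.106,"ax":0,"ay":0,"az":0,"fingers":-1},{"dx":0.011,"dy":0,"dz":0.106,"ax":0,"ay":0,"az":0,"fingers":-1},{"dx":0.011,"dy":0,"dz":0.106,"ax":0,"ay":0,"az":0,"fingers":-1},{"dx":0.011,"dy":0,"dz":0.106,"ax":0,"ay":0,"az":0,"fingers":-1},{"dx":0.011,"dy":0,"dz":0.106,"ax":0,"ay":0,"az":0,"fingers":-1}]' 30
python3 - <<'E'
from h import *
L={26:35,36:32,46:29,56:25,66:20,76:14,86:7,94:0}
for a in(26,31,36,41,46,51,56,61,66,71,76,81,86,91,95):
    l=np.interp(a,list(L),list(L.values())); print(a,*rows_to(arc(a,.143+.002*(a>60)),ori(l)))
E
```

```text
time: 4.05
tool_pos: [0.5371, 0.0219, 0.1132]
tcp_rot: [-0.051, 2.53, 0.015]
wrist_force: [-0.2, 0.4, -0.6]
width: 0.0
26 [ 0.     -0.0004  0.0006] [-0.02  0.    0.03]
31 [-0.0111 -0.0004 -0.005 ] [-0.02  1.5   0.03]
36 [-0.0228 -0.0004 -0.0095] [-0.02  3.    0.03]
41 [-0.0347 -0.0004 -0.0131] [-0.02  4.5   0.03]
46 [-0.0469 -0.0004 -0.0156] [-0.02  6.    0.03]
51 [-0.0593 -0.0004 -0.017 ] [-0.02  8.    0.03]
56 [-0.0718 -0.0004 -0.0173] [-0.02 10.    0.03]
61 [-0.0845 -0.0004 -0.0185] [-0.02 12.5   0.03]
66 [-0.097  -0.0004 -0.0167] [-0.02 15.    0.03]
71 [-0.1093 -0.0004 -0.0137] [-0.02 18.    0.03]
76 [-0.1213 -0.0005 -0.0097] [-0.03 21.    0.03]
81 [-0.1329 -0.0005 -0.0047] [-0.03 24.5   0.03]
86 [-0.144  -0.0005  0.0014] [-0.03 28.    0.03]
91 [-0.1545 -0.0005  0.0084] [-3.000e-02  3.238e+01  3.000e-02]
95 [-0.1625 -0.0005  0.0146] [-3.0e-02  3.5e+01  3.0e-02]
```

Run:
```python
from h import *
im,d=bot.read_camera("scene"); im2,_=bot.read_camera("top")
cv2.imwrite("pics/s5.png",np.hstack([cv2.resize(im[130:230,270:370],(400,400),interpolation=2),cv2.resize(im2[150:250,280:380],(400,400),interpolation=2)]))
for a in(20,26,32): print(a,(proj("scene",arc(a,.1446))-[270,130])*4,(proj("top",arc(a,.1446))-[280,150])*4)
s=bot.read_state();print((proj("scene",s["tool_pos"])-[270,130])*4)
```

```text
20 [[175.88638979 316.05039369]] [[196.43371355 235.3868376 ]]
26 [[184.00748936 291.83137613]] [[195.79111088 220.17345044]]
32 [[194.22082131 267.82934026]] [[194.95033528 202.16406369]]
[[185.09253704 291.58222653]]
```

View pics/s5.png

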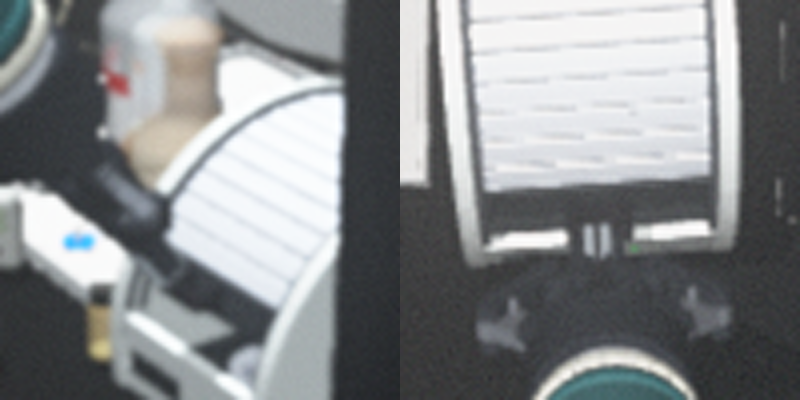

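Fingers shut without holding the tab: they sit on or above it at crop px (597,240) in the top view. I'll check where the tab and rail are now.

Run:
```python
from h import *
def an(c,im,d,n):
    P,uv=pts(c,d,d>0); l=CH.inv().apply(P-[x0,y0,0]); a=np.degrees(np.arctan2(l[:,2]-.05,.13-l[:,0])); r=np.hypot(l[:,2]-.05,.13-l[:,0]); g=im[uv[:,1],uv[:,0]].mean(1)
    e=(abs(l[:,1])>.022)&(abs(l[:,1])<.055)&(r>.125)&(r<.14)
    print(n,c,"white edge",[(k,int(np.median(g[e&(a>=k)&(a<k+1)]))) for k in range(18,37) if (e&(a>=k)&(a<k+1)).sum()>2])
    for lo,hi in((-.017,-.006),(-.006,.006),(.006,.017)):
        m=(l[:,1]>lo)&(l[:,1]<hi)&(r>.139)&(r<.160)&(a>15)&(a<40); print("tab",lo,m.sum(), a[m].round(1).tolist()[:60:3], (r[m]*1000).round().tolist()[:60:3])
for c in("scene","top"):
    f=np.load(f"pics/{c}.npz"); an(c,f["im"],f["d"],"old"); an(c,*bot.read_camera(c),"new")
```

```text
old scene white edge [(23, 75), (24, 67), (25, 62), (26, 61), (27, 63), (28, 64), (29, 64), (30, 65), (31, 72), (32, 107), (33, 173), (34, 214), (35, 224), (36, 226)]
tab -0.017 23 [30.8, 29.9, 27.2, 27.6, 26.3, 27.5, 24.6, 25.8] [141.0, 140.0, 151.0, 141.0, 154.0, 147.0, 154.0, 152.0]
tab -0.006 19 [27.4, 27.4, 27.7, 26.8, 27.5, 25.9, 25.3] [155.0, 153.0, 141.0, 154.0, 142.0, 156.0, 154.0]
tab 0.006 20 [30.6, 27.0, 28.5, 26.3, 27.7, 25.0, 25.1] [143.0, 153.0, 143.0, 153.0, 148.0, 153.0, 156.0]
new scene white edge [(23, 76), (24, 70), (25, 67), (26, 68), (27, 68), (28, 67), (29, 70), (30, 70), (31, 78), (32, 122), (33, 190), (34, 225), (35, 235), (36, 236)]
tab -0.017 23 [27.6, 30.0, 27.3, 27.5, 26.7, 27.5, 25.1, 24.8] [152.0, 141.0, 152.0, 140.0, 153.0, 147.0, 154.0, 154.0]
tab -0.006 17 [27.7, 27.5, 26.0, 27.2, 25.0, 24.9] [153.0, 149.0, 155.0, 154.0, 154.0, 155.0]
tab 0.006 15 [30.2, 29.7, 27.2, 27.8, 26.4] [139.0, 142.0, 153.0, 139.0, 153.0]
old top white edge [(22, 80), (23, 80), (24, 75), (25, 75), (26, 75), (27, 75), (28, 76), (29, 76), (30, 77), (31, 92), (32, 111), (33, 182
[... 605 characters left out ...]
 150.0, 149.0, 152.0, 153.0, 156.0, 154.0, 155.0]
new top white edge [(22, 81), (23, 81), (24, 76), (25, 76), (26, 77), (27, 75), (28, 75), (29, 76), (30, 80), (31, 90), (32, 102), (33, 184), (34, 206), (35, 210), (36, 211)]
tab -0.017 40 [30.0, 29.3, 26.9, 28.2, 26.6, 27.1, 26.8, 27.1, 27.1, 25.6, 27.7, 26.5, 26.2, 24.2] [140.0, 144.0, 141.0, 144.0, 144.0, 147.0, 147.0, 150.0, 150.0, 150.0, 154.0, 154.0, 154.0, 155.0]
tab -0.006 19 [27.7, 25.9, 26.2, 27.3, 28.7, 26.6, 26.8] [139.0, 139.0, 142.0, 145.0, 150.0, 148.0, 154.0]
tab 0.006 34 [30.7, 26.7, 27.4, 26.3, 26.3, 26.1, 26.8, 27.2, 27.0, 28.2, 26.2, 26.1] [142.0, 139.0, 141.0, 141.0, 142.0, 143.0, 145.0, 148.0, 149.0, 153.0, 152.0, 154.0]
```

Run:
```python
from h import *
t=arc(22.5,.140); o=ori(30); zt=o.apply([0,0,1])
for d in(.04,.015,0): print(*rows_to(t-d*zt,o))
```

```text
[ 0.0023 -0.0005 -0.0324] [-0.01  4.98  0.04]
[ 0.0045 -0.0005 -0.0075] [-0.01  4.98  0.04]
[ 0.0058 -0.0005  0.0074] [-0.01  4.98  0.04]
```

```bash
python3 -m inch '[{"dx":0,"dy":0,"dz":-0.033,"ax":0,"ay":5,"az":0,"fingers":-1},{"dx":0.002,"dy":0,"dz":-0.033,"ax":0,"ay":5,"az":0,"fingers":1},{"dx":0.002,"dy":0,"dz":-0.033,"ax":0,"ay":5,"az":0,"fingers":1},{"dx":0.002,"dy":0,"dz":-0.033,"ax":0,"ay":5,"az":0,"fingers":1},{"dx":0.002,"dy":0,"dz":-0.033,"ax":0,"ay":5,"az":0,"fingers":1},{"dx":0.002,"dy":0,"dz":-0.033,"ax":0,"ay":5,"az":0,"fingers":1},{"dx":0.0045,"dy":0,"dz":-0.0075,"ax":0,"ay":5,"az":0,"fingers":1},{"dx":0.006,"dy":0,"dz":0.007,"ax":0,"ay":5,"az":0,"fingers":1},{"dx":0.006,"dy":0,"dz":0.007,"ax":0,"ay":5,"az":0,"fingers":0.2}, {"dx":0.006,"dy":0,"dz":0.007,"ax":0,"ay":5,"az":0,"fingers":-0.6},{"dx":0.006,"dy":0,"dz":0.007,"ax":0,"ay":5,"az":0,"fingers":-0.6},{"dx":0.006,"dy":0,"dz":0.007,"ax":0,"ay":5,"az":0,"fingers":-0.6},{"dx":0.006,"dy":0,"dz":0.007,"ax":0,"ay":5,"az":0,"fingers":-0.6}]' 30
python3 - <<'E'
from h import *
t=arc(22.5,.140);print(*rows_to(t,ori(30)))
E
```

```text
time: 5.88
tool_pos: [0.5363, 0.022, 0.1042]
tcp_rot: [-0.053, 2.617, 0.013]
wrist_force: [0.7, 0.7, -0.6]
width: 0.198
[ 0.     -0.0005  0.0007] [-0.02  0.02  0.04]
```

Run:
```python
from h import *
s=bot.read_state(); T=CH.inv().apply(np.array(s["tool_pos"])-[x0,y0,0])
out=[]
def side(ps):
    im=np.full((560,560,3),255,np.uint8)
    S=5000
    f=lambda x,z:(int((x+.05)*S*.9),int(540-(z-.05)*S*.9))
    for l,col in ps:
        for p in l: cv2.circle(im,f(p[0],p[2]),2,col,-1)
    cv2.circle(im,f(T[0],T[2]),6,(0,0,255),2)
    for a in range(0,60,5):
        for r in(.1336,.1446,.1556):
            a_=np.radians(a); cv2.circle(im,f(.13-r*np.cos(a_),.05+r*np.sin(a_)),3,(0,160,0),1)
    return im
ps=[]
for c in("scene","top"):
    im,d=bot.read_camera(c); P,uv=pts(c,d,d>0); l=CH.inv().apply(P-[x0,y0,0])
    m=(abs(l[:,1])<.016)&(l[:,0]<.07)&(l[:,0]>-.05)&(l[:,2]>.05)&(l[:,2]<.17)
    ps.append((l[m],(255,0,0) if c=="top" else (0,128,255)))
    m=(abs(l[:,1])>.016)&(abs(l[:,1])<.03)&(l[:,0]<.07)&(l[:,0]>-.05)&(l[:,2]>.05)&(l[:,2]<.17)
    ps.append((l[m],(180,180,180)))
    if c=="top": t=cv2.resize(im[160:230,300:360],(240,280),interpolation=2)
    else: t=cv2.resize(im[165:225,300:360],(240,280),interpolation=2)
    out.append(cv2.convertScaleAbs(t,alpha=1.8,beta=0))
cv2.imwrite("pics/s6.png",np.hstack([side(ps),np.vstack(out)]))
```

```text
(no output)
```

View pics/s6.png

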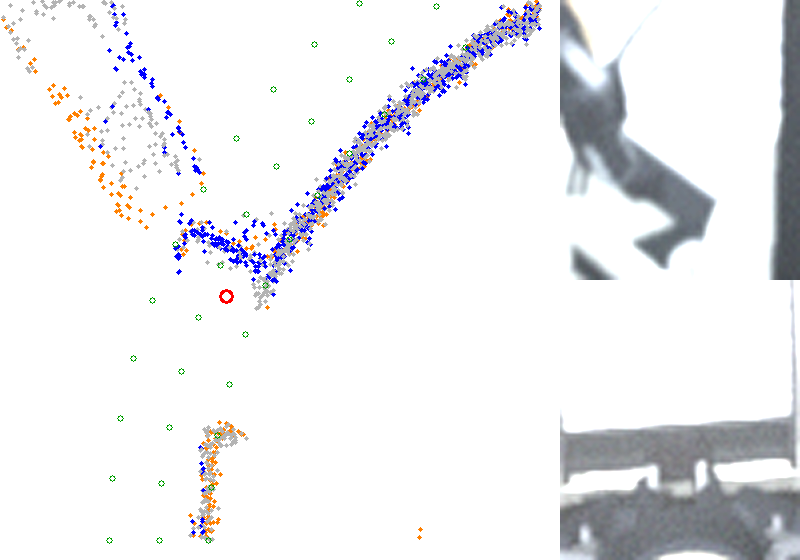

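The side plot shows the fingers end about 18 mm short of the reported TCP (red), just above the tab. I'll open, go 15 mm deeper and close.

```bash
python3 -m inch '[{"dx":0,"dy":0,"dz":0,"ax":0,"ay":0,"az":0,"fingers":0.6},{"dx":0,"dy":0,"dz":0,"ax":0,"ay":0,"az":0,"fingers":0.6},{"dx":0,"dy":0,"dz":0,"ax":0,"ay":0,"az":0,"fingers":0.6},{"dx":0,"dy":0,"dz":0.008,"ax":0,"ay":0,"az":0,"fingers":0.6},{"dx":0,"dy":0,"dz":0.015,"ax":0,"ay":0,"az":0,"fingers":0.6},{"dx":0,"dy":0,"dz":0.015,"ax":0,"ay":0,"az":0,"fingers":-0.6},{"dx":0,"dy":0,"dz":0.015,"ax":0,"ay":0,"az":0,"fingers":-0.6},{"dx":0,"dy":0,"dz":0.015,"ax":0,"ay":0,"az":0,"fingers":-0.6},{"dx":0,"dy":0,"dz":0.015,"ax":0,"ay":0,"az":0,"fingers":-0.6},{"dx":0,"dy":0,"dz":0.015,"ax":0,"ay":0,"az":0,"fingers":-0.6}]' 30
```

```text
time: 7.22
tool_pos: [0.543, 0.0202, 0.0904]
tcp_rot: [-0.053, 2.619, 0.01]
wrist_force: [-1.6, -13.5, -1.2]
width: 0.409
```

Run:
```python
from h import *
s=bot.read_state(); R0=R.from_rotvec(s["tcp_rot"])
c0=arc(25.3,.1446); c0[1]=s["tool_pos"][1]
off=R0.inv().apply(c0-s["tool_pos"]); print("tab in tool",off)
K=[25,45,65,85,95]; V=[30,28,20,8,0]
for a in list(range(30,91,5))+[93,96]:
    o=ori(np.interp(a,K,V)); c=arc(a,.1446); print(a,*rows_to(c-o.apply(off),o))
```

```text
tab in tool [-0.00396075  0.00023688 -0.02239192]
30 [-0.0099  0.0013 -0.0064] [-0.17  0.42  0.07]
35 [-0.0209  0.0013 -0.0122] [-0.17  0.92  0.07]
40 [-0.0323  0.0012 -0.0171] [-0.17  1.42  0.07]
45 [-0.0442  0.0012 -0.021 ] [-0.17  1.92  0.07]
50 [-0.0557  0.0012 -0.0239] [-0.18  3.92  0.06]
55 [-0.0674  0.0012 -0.0258] [-0.18  5.92  0.06]
60 [-0.0793  0.0012 -0.0266] [-0.18  7.92  0.06]
65 [-0.0911  0.0011 -0.0263] [-0.18  9.92  0.06]
70 [-0.1025  0.0011 -0.0251] [-0.18 12.92  0.05]
75 [-0.1138  0.0011 -0.0229] [-0.18 15.92  0.05]
80 [-0.1247  0.0011 -0.0197] [-0.18 18.92  0.04]
85 [-0.1354  0.0011 -0.0154] [-0.18 21.92  0.04]
90 [-0.1453  0.0011 -0.0105] [-0.19 25.92  0.03]
93 [-0.151   0.0011 -0.0072] [-0.19 28.32  0.03]
96 [-0.1567  0.0011 -0.0033] [-1.900e-01  2.992e+01  2.000e-02]
```

```bash
python3 -m inch '[{"dx":-0.005,"dy":-0.001,"dz":-0.003,"ax":0,"ay":0,"az":0,"fingers":-0.6},{"dx":-0.010,"dy":-0.001,"dz":-0.0064,"ax":0,"ay":0.4,"az":0,"fingers":-0.6},{"dx":-0.021,"dy":-0.001,"dz":-0.0122,"ax":0,"ay":0.9,"az":0,"fingers":-0.6},{"dx":-0.0323,"dy":-0.001,"dz":-0.0171,"ax":0,"ay":1.4,"az":0,"fingers":-0.6},{"dx":-0.0442,"dy":-0.001,"dz":-0.021,"ax":0,"ay":1.9,"az":0,"fingers":-0.6},{"dx":-0.0557,"dy":-0.001,"dz":-0.0239,"ax":0,"ay":3.9,"az":0,"fingers":-0.6}]' 30
python3 - <<'E'
from h import *
s=bot.read_state(); R0=R.from_rotvec(s["tcp_rot"])
off=np.array([-.004,0,-.0224])
t=CH.inv().apply(s["tool_pos"]+R0.apply(off)-[x0,y0,0]); print("tab a,r",np.degrees(np.arctan2(t[2]-.05,.13-t[0])),np.hypot(t[2]-.05,.13-t[0]))
K=[25,45,65,85,95]; V=[30,28,20,8,0]
for a in list(range(55,91,5))+[93,96]:
    o=ori(np.interp(a,K,V)); c=arc(a,.1446); print(a,*rows_to(c-o.apply(off),o))
E
```

```text
time: 7.98
tool_pos: [0.5778, 0.0213, 0.138]
tcp_rot: [-0.054, 2.692, 0.009]
wrist_force: [-1.0, 4.5, -6.0]
width: 0.406
tab a,r 49.34749112405055 0.14482194099168805
55 [-0.0133  0.0018 -0.0029] [-0.13  1.75  0.05]
60 [-0.0251  0.0018 -0.0046] [-0.13  3.75  0.05]
65 [-0.0369  0.0018 -0.0052] [-0.13  5.75  0.05]
70 [-0.0484  0.0018 -0.0048] [-0.13  8.75  0.04]
75 [-0.0597  0.0018 -0.0034] [-0.13 11.75  0.04]
80 [-0.0709  0.0018 -0.001 ] [-0.13 14.75  0.04]
85 [-0.0818  0.0018  0.0024] [-0.13 17.75  0.03]
90 [-0.0921  0.0018  0.0066] [-0.13 21.75  0.03]
93 [-0.098   0.0018  0.0096] [-1.400e-01  2.415e+01  2.000e-02]
96 [-0.104   0.0018  0.013 ] [-1.400e-01  2.575e+01  2.000e-02]
```

Working (6 N load, tab still held). Continue.

```bash
python3 -m inch '[{"dx":-0.0133,"dy":0,"dz":-0.0029,"ax":0,"ay":1.8,"az":0,"fingers":-0.6},{"dx":-0.0251,"dy":0,"dz":-0.0046,"ax":0,"ay":3.8,"az":0,"fingers":-0.6},{"dx":-0.0369,"dy":0.0005,"dz":-0.0052,"ax":0,"ay":5.8,"az":0,"fingers":-0.6},{"dx":-0.0484,"dy":0.0005,"dz":-0.0048,"ax":0,"ay":8.8,"az":0,"fingers":-0.6},{"dx":-0.0597,"dy":0.0005,"dz":-0.0034,"ax":0,"ay":11.8,"az":0,"fingers":-0.6},{"dx":-0.0709,"dy":0.001,"dz":-0.001,"ax":0,"ay":14.8,"az":0,"fingers":-0.6},{"dx":-0.0818,"dy":0.001,"dz":0.0024,"ax":0,"ay":17.8,"az":0,"fingers":-0.6}]' 30
python3 - <<'E'
from h import *
s=bot.read_state(); R0=R.from_rotvec(s["tcp_rot"])
off=np.array([-.004,0,-.0224])
t=CH.inv().apply(s["tool_pos"]+R0.apply(off)-[x0,y0,0]); print("tab a,r",np.degrees(np.arctan2(t[2]-.05,.13-t[0])),np.hypot(t[2]-.05,.13-t[0]))
K=[25,45,65,85,95]; V=[30,28,20,8,0]
for a in (90,93,96,98.5):
    o=ori(np.interp(a,K,V)); c=arc(a,.1446); print(a,*rows_to(c-o.apply(off),o))
E
```

```text
time: 8.85
tool_pos: [0.6545, 0.0246, 0.1737]
tcp_rot: [-0.06, 3.001, -0.001]
wrist_force: [-2.2, -0.1, 0.8]
width: 0.402
tab a,r 85.8257477858893 0.14679194658336037
90 [-0.0088  0.0016  0.0029] [-0.21  4.04 -0.01]
93 [-0.0153  0.0016  0.0039] [-0.21  6.44 -0.01]
96 [-0.0221  0.0016  0.0054] [-0.21  8.04 -0.02]
98.5 [-0.0282  0.0016  0.0071] [-0.21  8.04 -0.02]
```

```bash
python3 -m inch '[{"dx":-0.0088,"dy":0.001,"dz":0.0015,"ax":0,"ay":4,"az":0,"fingers":-0.6},{"dx":-0.0153,"dy":0.001,"dz":0.0025,"ax":0,"ay":6,"az":0,"fingers":-0.6},{"dx":-0.0221,"dy":0.001,"dz":0.004,"ax":0,"ay":8,"az":0,"fingers":-0.6},{"dx":-0.027,"dy":0.001,"dz":0.004,"ax":0,"ay":8,"az":0,"fingers":-0.6},{"dx":-0.027,"dy":0.001,"dz":0.004,"ax":0,"ay":8,"az":0,"fingers":-0.6},{"dx":-0.027,"dy":0.001,"dz":0.003,"ax":0,"ay":8,"az":0,"fingers":0.6},{"dx":-0.027,"dy":0.001,"dz":0.003,"ax":0,"ay":8,"az":0,"fingers":0.6},{"dx":-0.027,"dy":0.001,"dz":0.003,"ax":0,"ay":8,"az":0,"fingers":0.6},{"dx":-0.027,"dy":0.001,"dz":-0.04,"ax":0,"ay":8,"az":0,"fingers":0.6},{"dx":-0.027,"dy":0.001,"dz":-0.10,"ax":0,"ay":8,"az":0,"fingers":0.6},{"dx":0.035,"dy":0.001,"dz":-0.13,"ax":0,"ay":8,"az":0,"fingers":1},{"dx":0.095,"dy":0.001,"dz":-0.13,"ax":0,"ay":8,"az":0,"fingers":1},{"dx":0.15,"dy":0.001,"dz":-0.13,"ax":0,"ay":8,"az":0,"fingers":1},{"dx":0.21,"dy":0.001,"dz":-0.13,"ax":0,"ay":8,"az":0,"fingers":1},{"dx":0.21,"dy":0.001,"dz":-0.13,"ax":0,"ay":8,"az":0,"fingers":1}]' 30
python3 - <<'E'
from h import *
tl=[]
for c,b in(("scene",(285,130,365,230)),("top",(285,80,375,225))):
    im,d=bot.read_camera(c); np.savez(f"pics/{c}_o.npz",im=im,d=d)
    tl.append(cv2.resize(im[b[1]:b[3],b[0]:b[2]],(400,600),interpolation=2))
    if c=="top": car=im[215:275,395:455]
    else: car2=im[255:335,305:385]
tl[0][:240,:240]=cv2.resize(car,(240,240),interpolation=2)
cv2.imwrite("pics/s7.png",np.hstack(tl))
for c in("scene","top"):
    d=np.load(f"pics/{c}_o.npz")["d"]
    bot.read_camera
    P,uv=pts(c,d,d>0); m=(np.hypot(P[:,0]-.453,P[:,1]+.195)<.06)
    k=m&(P[:,2]>.07)&(P[:,2]<.1); print(c,"knob n",k.sum(),np.median(P[k],0),P[k].min(0),P[k].max(0))
    k=m&(P[:,2]>.085); print("knob top",k.sum(),(P[k].min(0)+P[k].max(0))/2, P[k].mean(0))
    k=m&(P[:,2]>.004)&(P[:,2]<.07); print("disc",(P[k].min(0)+P[k].max(0))/2,P[k].max(0)-P[k].min(0))
E
```

```text
time: 10.72
tool_pos: [0.4233, 0.0173, 0.2712]
tcp_rot: [0.062, -3.139, 0.005]
wrist_force: [1.1, 0.0, 0.2]
width: 1.003
scene knob n 247 [ 0.44963948 -0.20433448  0.08942468] [ 0.44013962 -0.21124848  0.07000042] [ 0.46647085 -0.18525056  0.09781133]
knob top 152 [ 0.4529085  -0.19790742  0.09148599] [ 0.45177078 -0.2009026   0.09283562]
disc [ 0.45391317 -0.19742239  0.03700504] [0.08766045 0.09029694 0.06580625]
top knob n 129 [ 0.45470494 -0.19408167  0.09329171] [ 0.4410168  -0.20844555  0.07291669] [ 0.46628515 -0.18301804  0.09906502]
knob top 112 [ 0.45417199 -0.19631344  0.09328052] [ 0.4544288  -0.19512031  0.09340235]
disc [ 0.45534723 -0.19315083  0.03682648] [0.08879716 0.09429627 0.06545153]
```

View pics/s7.png

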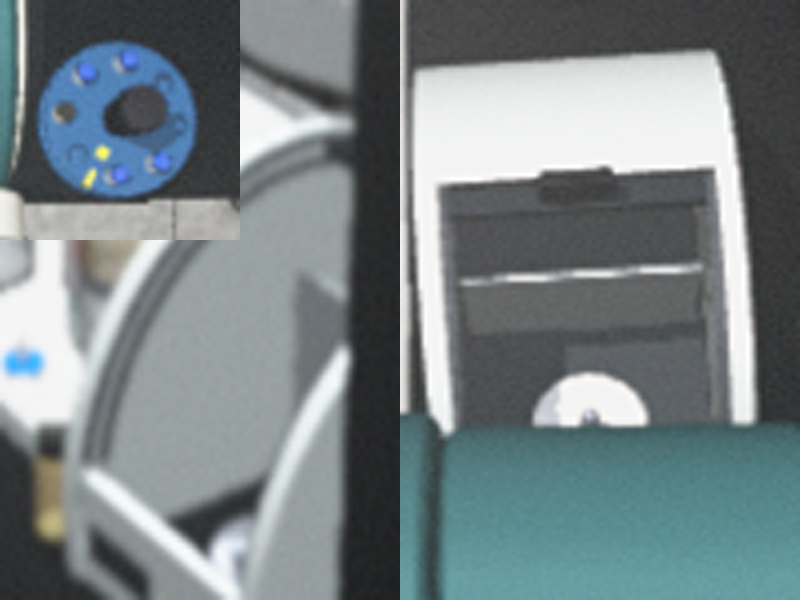

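Shutter is fully open: the rail and tab sit against the hood at crop px (578,185) and the hub is visible at (590,410). The carousel inset shows the yellow marks at front-left, inset px (97,165) against plate centre (118,120). Next I'll measure that angle and plan the grasp.

Run:
```python
from h import *
for c in("top","scene"):
    f=np.load(f"pics/{c}_o.npz"); im,d=f["im"],f["d"]; hsv=cv2.cvtColor(im,cv2.COLOR_BGR2HSV)
    m=(hsv[...,0]>20)&(hsv[...,0]<36)&(hsv[...,1]>110)&(hsv[...,2]>120)
    P,uv=pts(c,d,m); k=np.hypot(P[:,0]-.4535,P[:,1]+.196)<.06; P=P[k]
    v=P-[.4535,-.196,0]; print(c,len(P)); 
    for p,u in zip(P,uv[k]): print(u,p.round(4),np.degrees(np.arctan2(p[1]+.196,p[0]-.4535)).round())
    print("mean dir",np.degrees(np.arctan2(v[:,1].mean(),v[:,0].mean())))
o=ori(0,-np.pi/4)
for p in([.40,-.12,.25],[.4535,-.196,.20],[.4535,-.196,.05]): print(*rows_to(p,o))
```

```text
top 7
[420 252] [ 0.4363 -0.184   0.0316] 145.0
[421 252] [ 0.4362 -0.1864  0.0313] 151.0
[420 253] [ 0.4342 -0.1844  0.029 ] 149.0
[421 253] [ 0.4343 -0.1872  0.0264] 156.0
[417 259] [ 0.4207 -0.1766  0.0295] 149.0
[416 260] [ 0.4185 -0.1744  0.0287] 148.0
[417 260] [ 0.4184 -0.1766  0.0289] 151.0
mean dir 149.82658443433883
scene 9
[332 298] [ 0.4371 -0.1844  0.0283] 145.0
[333 298] [ 0.4381 -0.1862  0.0291] 148.0
[321 299] [ 0.4178 -0.1755  0.0288] 150.0
[322 299] [ 0.4195 -0.1763  0.0286] 150.0
[323 299] [ 0.4215 -0.1767  0.0279] 149.0
[332 299] [ 0.4344 -0.1882  0.0299] 158.0
[333 299] [ 0.4374 -0.1872  0.0277] 151.0
[332 300] [ 0.4346 -0.1879  0.0271] 157.0
[333 300] [ 0.4364 -0.1887  0.0268] 157.0
mean dir 151.11810399319623
[ 0.0338 -0.1359  0.024 ] [-0.12  0.25 44.98]
[-0.0165 -0.2138  0.0745] [-0.12  0.25 44.98]
[-0.016  -0.2132  0.2244] [-0.12  0.25 44.98]
```

```bash
python3 -m inch '[{"dx":0.01,"dy":-0.06,"dz":0.02,"ax":0,"ay":0,"az":10,"fingers":1},{"dx":0,"dy":-0.12,"dz":0.04,"ax":0,"ay":0,"az":20,"fingers":1},{"dx":-0.01,"dy":-0.18,"dz":0.06,"ax":0,"ay":0,"az":30,"fingers":1},{"dx":-0.016,"dy":-0.2135,"dz":0.09,"ax":0,"ay":0.2,"az":40,"fingers":1},{"dx":-0.016,"dy":-0.2135,"dz":0.12,"ax":0,"ay":0.2,"az":45,"fingers":1},{"dx":-0.016,"dy":-0.2135,"dz":0.15,"ax":0,"ay":0.2,"az":45,"fingers":1},{"dx":-0.016,"dy":-0.2135,"dz":0.15,"ax":0,"ay":0.2,"az":45,"fingers":1}]' 30
python3 - <<'E'
from h import *
im,d=bot.read_camera("top"); np.savez("pics/top_h.npz",im=im,d=d)
for dd in(0,): 
    s=proj("top",w([.065,0,.042]))[0]; print("seat px",s, [proj("top",w([.065-.022*np.cos(a),-.022*np.sin(a),.05]))[0].round(1).tolist() for a in(-.44,0,.44)], proj("top",w([.065,0,.072])))
u,v=s.astype(int); cv2.imwrite("pics/s8.png",cv2.resize(im[v-22:v+22,u-22:u+22],(528,528),interpolation=2)); print(u,v)
P,uv=pts("top",d,d>0); l=CH.inv().apply(P-w([.065,0,0])); m=(np.hypot(l[:,0],l[:,1])<.034)&(l[:,2]>.03)
print("hub",(l[m].min(0)+l[m].max(0))/2,l[m].max(0)-l[m].min(0),np.median(l[m],0))
m2=m&(l[:,2]>.046)
for p,q in zip(l[m2],uv[m2]): print(q,(p*1000).round(1),im[q[1],q[0]])
o=ori(0,-np.pi/4)
for p in([.4535,-.196,.08],[.4535,-.196,.05]): print(*rows_to(p,o))
E
```

```text
time: 11.7
tool_pos: [0.4527, -0.1959, 0.1221]
tcp_rot: [-1.143, -2.922, 0.002]
wrist_force: [-0.3, -0.1, 0.3]
width: 1.0
seat px [326.99505582 182.76208739] [[323.5, 190.7], [327.6, 191.4], [331.6, 190.2]] [[326.98178053 179.83134972]]
326 182
hub [-8.71688260e-05 -8.67391705e-05  5.17803391e-02] [0.066871   0.06600367 0.04331332] [-0.00190282  0.00015862  0.04006302]
[326 179] [ 3.5  2.  66. ] [220 219 221]
[327 179] [ 2.4 -0.2 69.8] [217 210 207]
[328 179] [ 3.3 -2.5 65.4] [193 185 184]
[325 180] [ 1.5  4.4 65. ] [231 231 232]
[326 180] [ 0.6  2.2 68.2] [198 190 190]
[327 180] [-0.7  0.  73.4] [221 208 202]
[328 180] [ 0.5 -2.3 67.3] [192 178 174]
[329 180] [ 2.  -4.7 60.4] [183 179 181]
[325 181] [-0.7  4.5 64.6] [217 216 218]
[326 181] [-1.7  2.3 68.4] [151 143 142]
[327 181] [-2.3  0.1 70.2] [168 158 156]
[328 181] [-2.  -2.2 68.4] [141 133 130]
[329 181] [-0.6 -4.5 61.4] [150 146 146]
[325 182] [-1.6  4.6 58.5] [219 217 220]
[326 182] [-4.   2.5 68.1] [147 144 142]
[327 182] [-4.3  0.2 69. ] [129 121 119]
[328 182] [-2.8 -2.1 61.7] [116 111 111]
[329 182] [-1.9 -4.5 57. ] [131 125 120]
[325 183] [-1.5  4.7 47.5] [226 225 227]
[326 183] [-4.5  2.5 60.4] [151 146 148]
[327 183] [-4.6  0.3 60.1] [118 110 111]
[328 183] [-4.4 -2.  58.3] [112 107 106]
[329 183] [-2.4 -4.5 48.7] [149 142 140]
[326 184] [-4.6  2.6 50.2] [205 206 207]
[327 184] [-4.2  0.3 47.6] [168 167 168]
[328 184] [-4.  -2.1 46.2] [158 153 154]
[327 191] [-20.7   1.3  48.4] [240 236 236]
[328 191] [-21.3  -0.9  50.3] [239 231 229]
[327 192] [-23.9   1.5  52.8] [225 220 221]
[328 192] [-22.8  -0.8  46.6] [215 205 202]
[327 193] [-25.2   1.6  47.4] [229 230 232]
[324 195] [-29.2   8.8  46.6] [192 191 193]
[0.0005 0.     0.0439] [-0.12 -0.01 -0.02]
[0.0005 0.0001 0.0739] [-0.12 -0.01 -0.02]
```

View pics/s8.png

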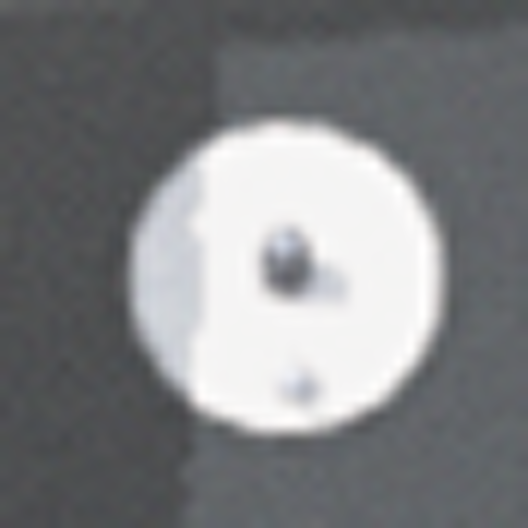

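Hub centre is at crop (285,275) and the pin at (298,385), so the pin points almost straight to the front (world azimuth ≈184°). The hole is at ≈150°, so the carousel needs about +34°. Grasp now.

```bash
python3 -m inch '[{"dx":0,"dy":0,"dz":0.03,"ax":0,"ay":0,"az":0,"fingers":1},{"dx":0,"dy":0,"dz":0.055,"ax":0,"ay":0,"az":0,"fingers":1},{"dx":0,"dy":0,"dz":0.072,"ax":0,"ay":0,"az":0,"fingers":1},{"dx":0,"dy":0,"dz":0.072,"ax":0,"ay":0,"az":0,"fingers":0},{"dx":0,"dy":0,"dz":0.072,"ax":0,"ay":0,"az":0,"fingers":-1},{"dx":0,"dy":0,"dz":0.072,"ax":0,"ay":0,"az":0,"fingers":-1},{"dx":0,"dy":0,"dz":0.072,"ax":0,"ay":0,"az":0,"fingers":-1},{"dx":0,"dy":0,"dz":0.072,"ax":0,"ay":0,"az":0,"fingers":-1},{"dx":0,"dy":0,"dz":0.072,"ax":0,"ay":0,"az":0,"fingers":-1},{"dx":0,"dy":0,"dz":0.062,"ax":0,"ay":0,"az":0,"fingers":-1},{"dx":0,"dy":0,"dz":0.03,"ax":0,"ay":0,"az":0,"fingers":-1},{"dx":0,"dy":0,"dz":-0.03,"ax":0,"ay":0,"az":0,"fingers":-1},{"dx":0,"dy":0,"dz":-0.07,"ax":0,"ay":0,"az":0,"fingers":-1},{"dx":0,"dy":0,"dz":-0.07,"ax":0,"ay":0,"az":0,"fingers":-1}]' 50
python3 - <<'E'
from h import *
im,d=bot.read_camera("scene")
s=bot.read_state(); T=np.array(s["tool_pos"]); print(T,s["width"],s["wrist_force"],s["q"].round(2))
m=bot.masks_of("scene","carousel"); print([(x["p"],x["box"]) for x in m[:2]])
reg=m[0]["region"]; P,_=pts("scene",d,reg); l=P-T
h=(np.hypot(l[:,0],l[:,1])<.06); print("carousel z percentiles rel TCP",np.percentile(l[h,2],[1,10,50,90,99]).round(3)); k=h&(l[:,2]<-.025);print("disc",l[k].min(0),l[k].max(0))
b=[int(x) for x in m[0]["box"]]; cv2.imwrite("pics/s9.png",cv2.resize(im[max(b[1]-50,0):b[3]+25,b[0]-50:b[2]+50],(600,500),interpolation=2))
E
```

```text
time: 13.5
tool_pos: [0.4563, -0.1974, 0.198]
tcp_rot: [1.142, 2.919, -0.004]
wrist_force: [0.5, -0.2, -3.5]
width: 0.284
[ 0.45450425 -0.19652455  0.19507698] 0.276535174370816 [ 0.75223557 -0.83074049 -3.98794319] [-0.46 -0.07  2.   -0.    1.21 -1.28]
[(0.57, [321.7, 202.3, 372.9, 263.9])]
carousel z percentiles rel TCP [-0.049 -0.043 -0.023 -0.005  0.028]
disc [-0.04233333 -0.04654754 -0.05135965] [ 0.04497376  0.03672439 -0.02500484]
```

View pics/s9.png

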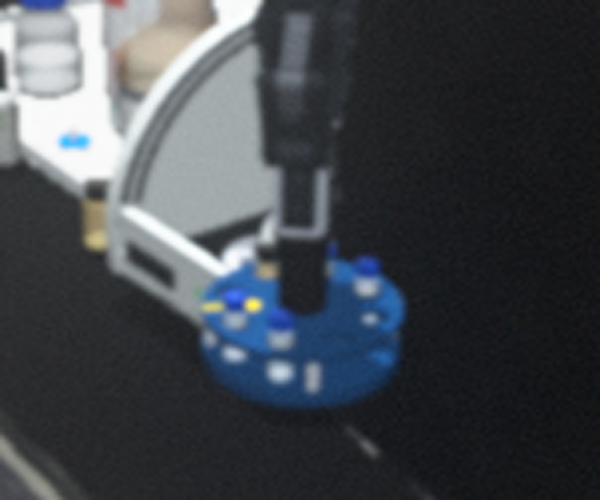

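Run:
```python
from h import *
o=ori(0,np.radians(-45+34)); S=w([.0645,.0002,0]); print(S)
for p in([.455,-.08,.19],[.465,.02,.175],[S[0],S[1],.155]): print(*rows_to(p,o))
```

```text
[0.60044041 0.02427915 0.        ]
[0.0772 0.0863 0.0029] [ -0.12  -0.12 -34.02]
[0.1377 0.1666 0.0178] [ -0.12  -0.12 -34.02]
[0.0411 0.2617 0.0374] [ -0.12  -0.12 -34.02]
```

```bash
python3 -m inch '[{"dx":0.02,"dy":0.022,"dz":0.001,"ax":0,"ay":0,"az":-5,"fingers":-1},{"dx":0.05,"dy":0.056,"dz":0.002,"ax":0,"ay":0,"az":-12,"fingers":-1},{"dx":0.077,"dy":0.086,"dz":0.003,"ax":0,"ay":0,"az":-20,"fingers":-1},{"dx":0.107,"dy":0.126,"dz":0.01,"ax":0,"ay":0,"az":-28,"fingers":-1},{"dx":0.138,"dy":0.167,"dz":0.018,"ax":0,"ay":0,"az":-34,"fingers":-1},{"dx":0.138,"dy":0.167,"dz":0.018,"ax":0,"ay":0,"az":-34,"fingers":-1},{"dx":0.115,"dy":0.19,"dz":0.025,"ax":0,"ay":0,"az":-34,"fingers":-1},{"dx":0.09,"dy":0.214,"dz":0.03,"ax":0,"ay":0,"az":-34,"fingers":-1},{"dx":0.065,"dy":0.238,"dz":0.035,"ax":0,"ay":0,"az":-34,"fingers":-1},{"dx":0.041,"dy":0.262,"dz":0.037,"ax":0,"ay":0,"az":-34,"fingers":-1},{"dx":0.041,"dy":0.262,"dz":0.037,"ax":0,"ay":0,"az":-34,"fingers":-1},{"dx":0.041,"dy":0.262,"dz":0.037,"ax":0,"ay":0,"az":-34,"fingers":-1}]' 50
python3 - <<'E'
from h import *
o=ori(0,np.radians(-45+34)); S=w([.0645,.0002,0])
print(*rows_to([S[0],S[1],.155],o), bot.read_state()["q"].round(2))
tl=[]
T=np.array(bot.read_state()["tool_pos"])
for c,b in(("scene",(285,120,385,240)),("top",(280,130,380,250))):
    im,d=bot.read_camera(c); P,uv=pts(c,d,d>0); l=P-T
    hsv=cv2.cvtColor(im,cv2.COLOR_BGR2HSV)[uv[:,1],uv[:,0]]
    m=(hsv[:,0]>95)&(hsv[:,0]<125)&(hsv[:,1]>120)&(np.hypot(l[:,0],l[:,1])<.06)&(l[:,2]<-.0)&(l[:,2]>-.06)
    if m.sum()>20:
        print(c,m.sum(),l[m].min(0).round(4),l[m].max(0).round(4))
        # circle fit on outer boundary by angular sector
        q=l[m]; print(((q.min(0)+q.max(0))/2).round(4))
    y=(hsv[:,0]>20)&(hsv[:,0]<36)&(hsv[:,1]>110)&(hsv[:,2]>110)&(np.hypot(l[:,0],l[:,1])<.06)
    print("yellow",y.sum(),l[y].mean(0),np.degrees(np.arctan2(l[y][:,1].mean(),l[y][:,0].mean())))
    tl.append(cv2.resize(im[b[1]:b[3],b[0]:b[2]],(400,480),interpolation=2))
cv2.imwrite("pics/s10.png",np.hstack(tl))
E
```

```text
time: 15.1
tool_pos: [0.5987, 0.0236, 0.1531]
tcp_rot: [-0.24, -3.125, 0.003]
wrist_force: [-0.7, 0.7, -3.5]
width: 0.285
[-0.0016  0.001  -0.0019] [-0.13 -0.42 -0.08] [-0.    0.17  1.83 -0.    1.16 -1.42]
scene 310 [-0.0441 -0.0386 -0.0509] [ 0.0421  0.039  -0.0097]
[-0.001   0.0002 -0.0303]
yellow 0 [nan nan nan] nan
top 414 [-0.0302 -0.0401 -0.0488] [ 0.0191  0.0434 -0.0079]
[-0.0056  0.0016 -0.0284]
yellow 5 [-0.02290743 -0.0006241  -0.02522155] -178.4393895420169<stdin>:15: RuntimeWarning: Mean of empty slice.
  ret = um.true_divide(
  ret = ret.dtype.type(ret / rcount)
```

View pics/s10.png

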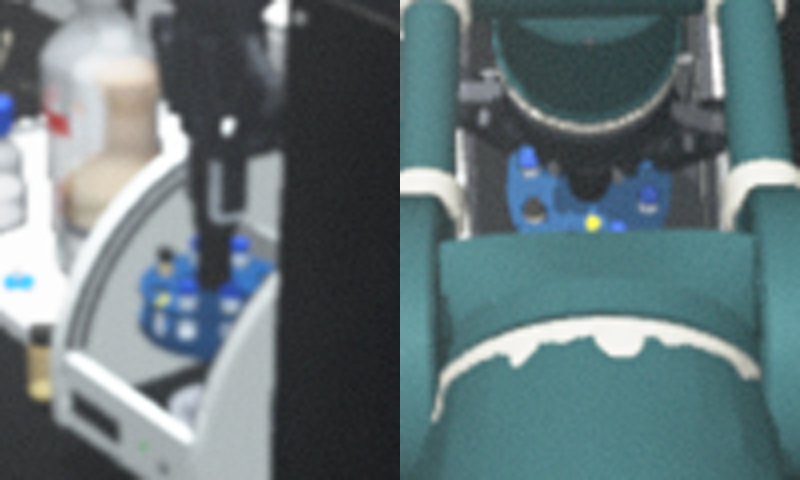

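```bash
python3 -m inch '[{"dx":-0.002,"dy":0.0005,"dz":0.0,"ax":0,"ay":-0.4,"az":0,"fingers":-1},{"dx":-0.002,"dy":0.0005,"dz":0.015,"ax":0,"ay":-0.4,"az":0,"fingers":-1},{"dx":-0.002,"dy":0.0005,"dz":0.027,"ax":0,"ay":-0.4,"az":0,"fingers":-1},{"dx":-0.002,"dy":0.0005,"dz":0.032,"ax":0,"ay":-0.4,"az":0,"fingers":-1},{"dx":-0.002,"dy":0.0005,"dz":0.036,"ax":0,"ay":-0.4,"az":0,"fingers":-1},{"dx":-0.002,"dy":0.0005,"dz":0.036,"ax":0,"ay":-0.4,"az":0,"fingers":-1}]' 50; python3 -c "
from h import *
s=bot.read_state();print(s['tool_pos'],s['wrist_force'],s['torque'],*rows_to([.6010,.0235,.11],ori(0,np.radians(-11))))"
```

```text
time: 15.95
tool_pos: [0.6009, 0.024, 0.1179]
tcp_rot: [0.24, 3.131, -0.003]
wrist_force: [1.2, 0.3, -2.8]
width: 0.283
[0.6008798  0.0239929  0.11790361] [ 1.19100832  0.28216804 -2.75681785] [-0.10314126 -0.10857835  0.01485943] [-0.0002 -0.0005  0.0079] [-0.12  0.09 -0.05]
```

```bash
python3 -m inch '[{"dx":0,"dy":0,"dz":0.005,"ax":0,"ay":0,"az":0,"fingers":-1},{"dx":0,"dy":0,"dz":0.01,"ax":0,"ay":0,"az":0,"fingers":-1},{"dx":0,"dy":0,"dz":0.014,"ax":0,"ay":0,"az":0,"fingers":-1},{"dx":0,"dy":0,"dz":0.017,"ax":0,"ay":0,"az":0,"fingers":-1},{"dx":0,"dy":0,"dz":0.019,"ax":0,"ay":0,"az":0,"fingers":-1},{"dx":0,"dy":0,"dz":0.019,"ax":0,"ay":0,"az":0,"fingers":-1}]' 50; python3 -c "
from h import *
s=bot.read_state();print(s['tool_pos'],s['wrist_force'],s['torque'])"
```

```text
time: 16.7
tool_pos: [0.6008, 0.0239, 0.0987]
tcp_rot: [0.24, 3.131, -0.003]
wrist_force: [0.6, -0.4, -3.5]
width: 0.282
[0.60076655 0.02393317 0.0987148 ] [ 0.55885773 -0.3591737  -3.51842259] [-0.053761   -0.01993253 -0.01333194]
```

```bash
python3 -m inch '[{"dx":0,"dy":0,"dz":0.002,"ax":0,"ay":0,"az":0,"fingers":-1},{"dx":0,"dy":0,"dz":0.004,"ax":0,"ay":0,"az":0,"fingers":-1},{"dx":0,"dy":0,"dz":0.006,"ax":0,"ay":0,"az":0,"fingers":-1},{"dx":0,"dy":0,"dz":0.006,"ax":0,"ay":0,"az":0,"fingers":-1}]' 50; python3 -c "
from h import *
s=bot.read_state();print(s['tool_pos'],s['wrist_force'],s['torque'])"
```

```text
time: 17.2
tool_pos: [0.6016, 0.0239, 0.0953]
tcp_rot: [0.24, 3.13, -0.003]
wrist_force: [-4.9, -0.2, 8.8]
width: 0.282
[0.60156828 0.0239065  0.09534419] [-4.88373091 -0.22776699  8.79316719] [0.02308586 0.79348239 0.01047434]
```

Run:
```python
from h import *
T=np.array(bot.read_state()["tool_pos"])
im,d=bot.read_camera("scene"); P,uv=pts("scene",d,d>0); l=CH.inv().apply(P-T)
hsv=cv2.cvtColor(im,cv2.COLOR_BGR2HSV)[uv[:,1],uv[:,0]]
m=(hsv[:,0]>95)&(hsv[:,0]<125)&(hsv[:,1]>120)&(np.hypot(l[:,0],l[:,1])<.06)
l[:,2]+=T[2]; q=l[m]; print(m.sum(),q.min(0),q.max(0),np.percentile(q[:,2],[2,10,50,80,90,98]))
k=m&(np.hypot(l[:,0],l[:,1])<.040)&(l[:,2]>.055)&(l[:,2]<.082); A=np.c_[l[k][:,:2],np.ones(k.sum())]
for i in range(3):
    c=np.linalg.lstsq(A,l[k][:,2],rcond=None)[0]; r=l[k][:,2]-A@c; g=abs(r)<.003; kk=np.flatnonzero(k)[g]; k=np.zeros_like(k); k[kk]=True; A=A[g]
print("top plate plane",c,len(A))
b=(295,150,345,215); cv2.imwrite("pics/s11.png",cv2.resize(im[b[1]:b[3],b[0]:b[2]],(450,585),interpolation=2))
```

```text
105 [-0.04367392 -0.02019295  0.04777994] [0.00287067 0.0370254  0.085926  ] [0.0496659  0.06765861 0.07029615 0.07219157 0.0820849  0.08491785]
top plate plane [ 0.02730471 -0.04231141  0.07133785] 58
```

View pics/s11.png

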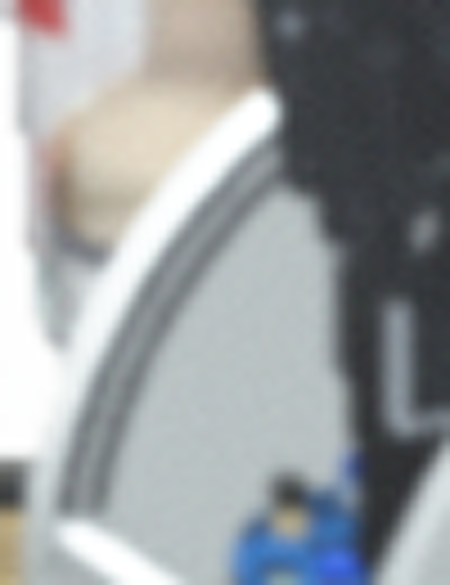

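The top plate is at z≈0.071 here and was 0.029 above the underside on the table, so the underside is at ≈0.0425, i.e. seated (on the pin it would be 0.0515). I'll relax, release and retreat upward.

```bash
python3 -m inch '[{"dx":0.0005,"dy":0,"dz":-0.0005,"ax":0,"ay":0,"az":0,"fingers":-1},{"dx":0.0005,"dy":0,"dz":-0.0005,"ax":0,"ay":0,"az":0,"fingers":-0.2},{"dx":0.0005,"dy":0,"dz":-0.0005,"ax":0,"ay":0,"az":0,"fingers":0.2},{"dx":0.0005,"dy":0,"dz":-0.0005,"ax":0,"ay":0,"az":0,"fingers":0.2},{"dx":0.0005,"dy":0,"dz":-0.0005,"ax":0,"ay":0,"az":0,"fingers":0.2},{"dx":0.0005,"dy":0,"dz":-0.02,"ax":0,"ay":0,"az":0,"fingers":0.2},{"dx":0.0005,"dy":0,"dz":-0.06,"ax":0,"ay":0,"az":0,"fingers":0.2},{"dx":0.0005,"dy":0,"dz":-0.12,"ax":0,"ay":0,"az":0,"fingers":0.2},{"dx":0.0005,"dy":0,"dz":-0.16,"ax":0,"ay":0,"az":0,"fingers":0.2},{"dx":0.06,"dy":0.0,"dz":-0.16,"ax":0,"ay":0,"az":0,"fingers":0.2},{"dx":0.11,"dy":0.06,"dz":-0.16,"ax":0,"ay":0,"az":0,"fingers":0.2},{"dx":0.15,"dy":0.12,"dz":-0.16,"ax":0,"ay":0,"az":0,"fingers":0.2},{"dx":0.18,"dy":0.18,"dz":-0.16,"ax":0,"ay":0,"az":0,"fingers":0.2},{"dx":0.19,"dy":0.24,"dz":-0.16,"ax":0,"ay":0,"az":0,"fingers":0.2},{"dx":0.19,"dy":0.30,"dz":-0.16,"ax":0,"ay":0,"az":0,"fingers":0.2},{"dx":0.19,"dy":0.30,"dz":-0.16,"ax":0,"ay":0,"az":0,"fingers":0.2}]' 50
python3 - <<'E'
from h import *
S=w([.0645,.0002,0]); tl=[]
for c,b in(("scene",(275,120,365,230)),("top",(280,80,380,230))):
    im,d=bot.read_camera(c); P,uv=pts(c,d,d>0); l=CH.inv().apply(P-S); hsv=cv2.cvtColor(im,cv2.COLOR_BGR2HSV)[uv[:,1],uv[:,0]]
    n=np.hypot(l[:,0],l[:,1])<.05
    k=n&(l[:,2]>.127)&(l[:,2]<.16); print(c,"knob top",k.sum(),l[k].mean(0).round(4),((l[k].min(0)+l[k].max(0))/2).round(4),np.percentile(l[k,2],[50,90]).round(4))
    m=n&(hsv[:,0]>95)&(hsv[:,0]<125)&(hsv[:,1]>120)&(l[:,2]>.06)&(l[:,2]<.09)
    q=l[m]; A=np.c_[q[:,:2],np.ones(len(q))]; g=np.ones(len(q),bool)
    for i in range(5): cf=np.linalg.lstsq(A[g],q[g,2],rcond=None)[0]; r=q[:,2]-A@cf; g=abs(r)<.003
    print("plate",cf.round(4),g.sum(),"mid",((q.min(0)+q.max(0))/2).round(4))
    for t in("beaker","sample_vial","timer"):
        for x in bot.masks_of(c,t)[:1]:
            Q,_=pts(c,d,x["region"]); print(t,np.percentile(Q,2,axis=0).round(3),np.percentile(Q,98,axis=0).round(3))
    tl.append(cv2.resize(im[b[1]:b[3],b[0]:b[2]],(400,550),interpolation=2))
cv2.imwrite("pics/s12.png",np.hstack(tl))
E
```

```text
time: 19.25
tool_pos: [0.4588, 0.353, 0.2559]
tcp_rot: [0.235, 3.129, -0.001]
wrist_force: [-0.3, -0.7, 0.6]
width: 0.6
scene knob top 81 [-0.0026 -0.0049  0.1342] [-0.0004 -0.0021  0.1331] [0.1358 0.1376]
plate [ 0.0081 -0.0029  0.07  ] 75 mid [-0.0207  0.0068  0.0752]
beaker [0.445 0.189 0.006] [0.502 0.251 0.082]
sample_vial [0.445 0.189 0.006] [0.503 0.251 0.083]
timer [0.504 0.241 0.006] [0.576 0.34  0.081]
top knob top 124 [-0.0019  0.0013  0.1352] [-0.0011  0.0019  0.1351] [0.1353 0.1378]
plate [0.0023 0.003  0.0688] 502 mid [-0.0002 -0.0004  0.0746]
beaker [0.445 0.19  0.016] [0.503 0.25  0.082]
sample_vial [ 0.531 -0.047  0.029] [0.775 0.098 0.189]
timer [0.528 0.3   0.007] [0.572 0.347 0.061]
```

View pics/s12.png

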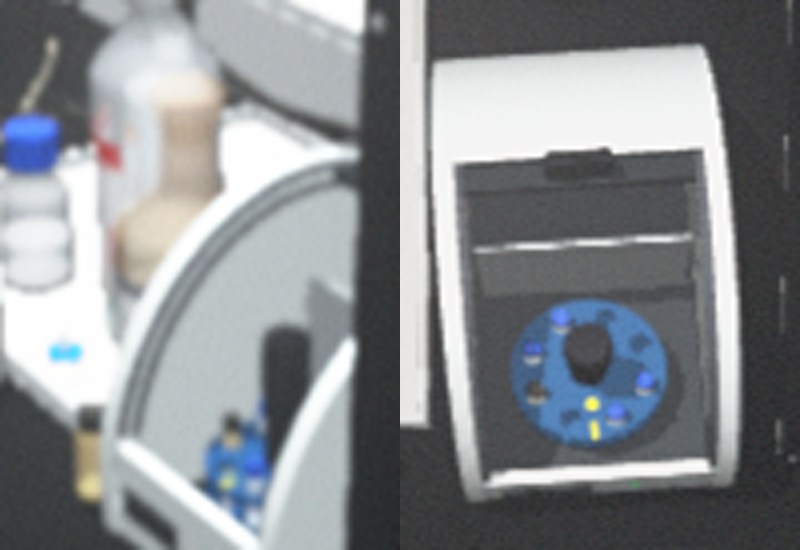

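Carousel is flat (tilt <0.01), with the plate about 0.04 above its on-table height and the knob top at ≈0.137. It is centred with the yellow marks over the pin, the shutter is open and the bystanders are unmoved. Handing in.

```bash
python3 -c "
from workcell import bot
print(bot.read_state()['wrist_force']); print(bot.finish_job())"
```

```text
[-0.59969867  0.33397666 -0.18019549]
the job is handed in; nothing more can be done
None
```

The shutter is rolled right back and staying open, the carousel is seated on the hub with its hole over the drive pin, and I have handed the job in. It took about 19 s of robot time; the hand-in reports no verdict.

- **Shutter:** the first two closes missed the tab. A depth side view showed the fingers ending about 18 mm short of the reported TCP. I went 15 mm deeper, pinched the tab, followed the arch with the tab turning in the grip, and let go near the rear stop. Later pictures show it open at the hood with the gripper off it.
- **Carousel:** I gripped it by the knob, turned it about 34° to line the hole up with the pin, and lowered it over the shaft. It met resistance only at hub height, with about 9 N measured upward on the tool.

| Last check | Measured | Should be |
|---|---|---|
| Plate tilt | under 0.01 rad | under 0.05 rad |
| Knob top height | about 137 mm | 137 mm seated, 146.5 mm if on the pin |
| Plate centre off the shaft axis (top camera) | under 1 mm | knob within 6 mm |

- **Knob centre, cameras differ:** its sideways offset from the axis came out at +2 mm from one camera and -2 mm from the other, both well inside the limit.
- **Bystanders:** the beaker and timer measured where they started. The network did not find the small vial on the last check; I only saw it in the picture, at its usual place left of the changer.
- **Pin engagement:** I judged this from the height and the yellow marks. I did not try turning the carousel against the pin.

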